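# Heft the solder cassettes and reload the feeder

### The arm

A 6-joint arm with a two-finger parallel gripper is mounted at the origin on the work surface. World frame = base frame: x ahead of the robot, y to its left, z up, the work surface at z = 0. Lengths are in mm, angles in rad, forces in N, time in s.
With the tool pointing down it reaches from about 350 to 975 mm from the base axis. Payload 7.1 kg.
Tool frame: the origin (TCP) lies midway between the tips of the shut fingers; the grasp point (between the pads) lies 19 mm behind it; z points along the fingers, y is the line along which they close (so a half turn about z gives the same grasp; the last joint's range is limited). The gripper opens to 88 mm and grips with 3 to 60 N. Pads are 20 mm wide; open, the fingers measure 115 mm over their backs; the gripper's body (75 mm by 178 mm) begins 61 mm behind the grasp point.
Start: joints at [-1.182, 0.423, 1.63, -0, 1.089, -0.019], TCP at [247.885, -573.723, 222.675] pointing down, gripper open.
Joint ranges: [-3, 3], [-0.9, 2.11], [0.09, 2.58], [-1.31, 4.45], [0.11, 2.69], [-2.54, 2.54]. Speed limits (rad/s): [2.39, 2.39, 3.01, 3.14, 3.14, 3.14].

### API

Orientations are given as a rotation vector (axis times angle).
In Python, from workcell import ctrl gives the robot as it stands.
- The arm moves only by the shell command python3 -m pendant 'ROWS'. ROWS is a JSON object of lists of equal length, an entry for each row: "grip": the opening, from -1 (shut) to 1 (fully open); "linear": the shift along the tool's x, y, z in mm, a list of three; "angular": the turn, a rotation vector about the tool's x, y, z in rad, a list of three. In form: {"grip": [grip, ...], "linear": [[tx, ty, tz], ...], "angular": [[ax, ay, az], ...]}. A call has 1 to 12 rows; each row shifts and turns the commanded pose from where the row before left it, along the tool's axes as they then stand; what a row does not reach is not made up. A row lasts 1/12 s, in which the tool goes at most 41.7 mm and 7.16 degrees, less where a joint would pass 70% of its speed; a pose out of reach is approached as far as the arm can. A call with a gripper value outside its range is refused whole. The fingers move at their own pace and stop on an object; the grip force is fixed at half the most. Time passes only in rows, so rows that do not move let the fingers close. It gives the time, the measured TCP pose, the force, the opening and the grip force at its end, in the units of the state.
- ctrl.get_obs(): the state, without advancing time (a new reading comes with each control period).
- ctrl.get_image(name): name is "scene" or "top"; returns the picture (480x640x3 uint8, red, green, blue); there is no depth.
- ctrl.camera_params(name): a dict with "vfov" (degrees; the focal length in pixels is half the picture's height over the tangent of half this angle, whatever the lens; pixels are square), "cx", "cy" (the principal point, pixels), "k1" (the pictures are not rectified: a ray, as slopes to the right and down, at radius r is drawn at 1 + k1 r^2 times it, then the intrinsics apply), "R" (3x3) and "t" (3): a world point X has camera coordinates R X + t. Camera axes: x right, y down, z forward; pixel columns grow to the right and rows downward; lengths in mm; the calibration is good to about 2 mm. A picture is of the moment at which its call begins. camera_params takes no time and is no camera call.
- ctrl.close_job(): hands the job in; it is judged then, once.
The state is a dict: "t": time; "qpos": joint angles; "qvel": joint speeds; "joint_torque": joint torques, N m; "ee_pos": TCP position; "orientation": TCP orientation; "ft_force": force on the tool from outside, world axes, zero at the start; "moment": the same for the moment, N m; "width": finger opening in mm; "grasp_force": force on a finger pad.
Only numpy, scipy, OpenCV 4.12 (cv2) and the standard library are available. Lean on these libraries where they do the work, as an engineer would, in place of code of your own. Each camera call takes 0.05 s, during which the arm holds its last target. There are 200 camera calls.

### The job

Two closed solder-wire cassettes, alike outside, were left on the mat. Heft each one: a cassette that weighs more than 400 g still has wire and goes onto a seat of the twin feeder, fully home over the locating pegs with its nozzle towards the feed head; a lighter one is spent and goes upright, flat on the floor of the red return tray. Both may be the same; set them down gently without dropping or tipping them, and leave everything else on the bench where it is.

Things in the scene. Friction and masses are not known exactly. Their poses are not given: they have to be found in the camera images.
- cassette_a: Closed grey solder-wire cassette, one of two alike outside; in all it weighs 0.12 (empty) to 0.75 kg (full), centred. Origin: centre of underside, z up. Foot 84 x 84 x 16 mm, drum 80 mm across, top at 62 mm. Centred black grip bar on top: 62 mm along x, 16 mm wide, z 62 to 88 mm. Brass nozzle to -x, at 35 mm height, tip 58 mm out. On the mat, yaw up to 1 rad either way.
- cassette_b: Same as cassette_a in shape and size; its weight is its own, not tied to the other's. Both have two blind sockets in the underside, 13 mm deep: 15 mm diameter at x = -26 mm and 10 mm diameter at x = +26 mm, y = 0. They do not fit turned the wrong way.
- feeder: Twin solder-wire feeder, fixed: flat white housing 200 x 240 mm, aluminium deck at 50 mm. Origin: centre of underside, x to its rear, y to its left. Seats at x = +45, y = +58 and -58 mm; a grey feed head (40 x 58 mm, top at 100 mm) stands 97 mm in front (-x) of each seat centre. On the left or the right of the bench, yaw up to 0.2 rad.
- seat_left (a point): Centre of the dark pad of the feeder's left (+y) seat, deck height (50 mm); free at the start. A seated cassette has its origin here and axes parallel to this point's (= the feeder's), nozzle -x. Two tapered steel pegs 10 mm tall: 12 mm diameter at x = -26 mm, 7 mm at x = +26 mm; 1.5 mm radial play in the sockets. Off its pegs a cassette stands about 10 mm too high.
- seat_right (a point): Centre of the dark pad of the feeder's right (-y) seat, deck height (50 mm); free at the start. A seated cassette has its origin here and axes parallel to this point's (= the feeder's), nozzle -x. Two tapered steel pegs 10 mm tall: 12 mm diameter at x = -26 mm, 7 mm at x = +26 mm; 1.5 mm radial play in the sockets. Off its pegs a cassette stands about 10 mm too high.
- tray: Red open return tray for spent cassettes, fixed: 170 x 260 x 34 mm outside, walls and floor 5 mm thick. Origin: centre of its underside; long side along y. Takes two cassettes side by side along y (for instance at y = +62 and -62 mm). It stands on the other side of the bench from the feeder, yawed up to 0.2 rad.
- tweezers: Dark steel tweezers 120 mm long, 7 mm thick, lying between the two cassettes; origin near the middle of the underside. Leave alone.
- phone: Opened black phone, 150 x 72 x 8 mm, lying flat; origin at the centre of its underside. Leave alone.
- reel: Bare solder reel with blue flanges, 56 mm in diameter, 40 mm tall; origin at the centre of its underside. Leave alone.
- remote: White remote control 135 x 46 x 18 mm, lying flat; origin at the centre of its underside. Leave alone.
- meter: Yellow multimeter 150 x 74 x 45 mm, lying flat; origin at the centre of its underside. Leave alone.
- tip_pot: Dark tip-cleaner pot with brass wool, 68 mm in diameter, 50 mm tall; origin at the centre of its underside. Leave alone.
- tape: Amber roll of tape lying flat, 72 mm in diameter, 18 mm tall; origin at the centre of its underside. Leave alone.

How it is judged (in metres and radians):
At the end, for the whole second after the job is handed in: Each cassette stands released and at rest either on a feeder seat (within 4 mm of its centre, within 3 mm of fully down, upright) if it weighs over 400 g, or flat and upright on the floor of the return tray if it weighs less; from 360 to 440 g either place is accepted (((horizontal distance between cassette_a and seat_left below 0.004 m and z of cassette_a in the frame of seat_left between -0.004 and 0.003 m and angle between cassette_a's own z axis and vertical below 0.06 rad and angle between the x axis of cassette_a and the x axis of seat_left, either way round below 0.12 rad and contact force between cassette_a and feeder above 3.5316 N) or (horizontal distance between cassette_a and seat_right below 0.004 m and z of cassette_a in the frame of seat_right between -0.004 and 0.003 m and angle between cassette_a's own z axis and vertical below 0.06 rad and angle between the x axis of cassette_a and the x axis of seat_right, either way round below 0.12 rad and contact force between cassette_a and feeder above 3.5316 N) or (x of cassette_a in the frame of tray between -0.08 and 0.08 m and y of cassette_a in the frame of tray between -0.13 and 0.13 m and z of cassette_a in the frame of tray below 0.01 m and angle between cassette_a's own z axis and vertical below 0.1 rad and contact force between cassette_a and tray below 4.3164 N)) and linear speed of each of cassette_a, cassette_b below 0.02 m/s and ((horizontal distance between cassette_b and seat_left below 0.004 m and z of cassette_b in the frame of seat_left between -0.004 and 0.003 m and angle between cassette_b's own z axis and vertical below 0.06 rad and angle between the x axis of cassette_b and the x axis of seat_left, either way round below 0.12 rad and contact force between cassette_b and feeder above 3.5316 N) or (horizontal distance between cassette_b and seat_right below 0.004 m and z of cassette_b in the frame of seat_right between -0.004 and 0.003 m and angle between cassette_b's own z axis and vertical below 0.06 rad and angle between the x axis of cassette_b and the x axis of seat_right, either way round below 0.12 rad and contact force between cassette_b and feeder above 3.5316 N) or (x of cassette_b in the frame of tray between -0.08 and 0.08 m and y of cassette_b in the frame of tray between -0.13 and 0.13 m and z of cassette_b in the frame of tray below 0.01 m and angle between cassette_b's own z axis and vertical below 0.1 rad and contact force between cassette_b and tray below 4.3164 N))); the robot touches nothing.
It fails at once if another thing on the bench is pushed more than 20 mm from its place (distance of any of tweezers, phone, reel, remote, meter, tip_pot, tape from where it was at the start of the episode above 0.02 m).
It fails at once if a cassette is dropped: it moves faster than 0.5 m/s while the fingers do not hold it ((contact force between cassette_a and the fingers below 0.5 N and linear speed of cassette_a above 0.5 m/s) or (contact force between cassette_b and the fingers below 0.5 N and linear speed of cassette_b above 0.5 m/s)).
It fails at once if a cassette is tipped over (more than 45 degrees) (angle between any of cassette_a, cassette_b's own z axis and vertical above 0.8 rad).
It also fails if it takes over 53 s, if anything falls off the work surface, if the arm or the gripper's body presses on something with over 40 N, if the wrist force passes 120 N, or if a joint passes its speed limit or range.

## Working session

There is one attempt and no reset: what is moved stays moved. The work goes in short steps, Python scripts to look and compute and a shell command to move; the robot and the scene stay as the last step left them, time stands still between calls to the robot, and variables do not carry over. Pictures are saved under pics/ and viewed, at most 10 in all, crops included, and the job is handed in when it is done.

```bash
mkdir -p pics; python3 - <<'E'
from workcell import ctrl
import cv2
o=ctrl.get_obs();print({k:o[k] for k in('t','ee_pos','orientation','ft_force','width')})
for n in('top','scene'):
    cv2.imwrite(f'pics/{n}0.png',ctrl.get_image(n)[:,:,::-1]); print(n,ctrl.camera_params(n))
E
```

```text
{'t': 0.0, 'ee_pos': array([ 247.68188701, -573.2342056 ,  221.91010299]), 'orientation': array([-3.07505249e+00, -6.35807568e-01,  4.45599470e-04]), 'ft_force': array([0.74165471, 0.28277776, 0.61826357]), 'width': 87.7854924598326}
top {'vfov': 49.28472260980781, 'cx': 322.450310397975, 'cy': 241.10649491078627, 'k1': 0.014006997727174172, 'R': array([[ 0.01253998, -0.99960861, -0.02500738],
       [-0.98366885, -0.00784151, -0.17981685],
       [ 0.17955038,  0.02685388, -0.98338219]]), 't': array([  9.70705938, 535.78924631, 938.55424629])}
scene {'vfov': 43.55882039202206, 'cx': 323.34823290406365, 'cy': 230.1990100823485, 'k1': -0.09909346722644226, 'R': array([[-0.5585448 ,  0.82947056, -0.00250759],
       [ 0.65257258,  0.43755594, -0.61862253],
       [-0.51203197, -0.34716478, -0.78568434]]), 't': array([ 286.28823516, -309.99935295, 1469.56108369])}
```

View pics/top0.png

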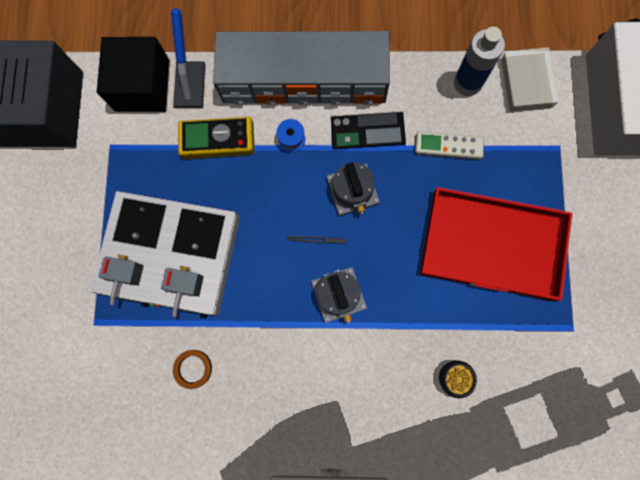

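View pics/scene0.png

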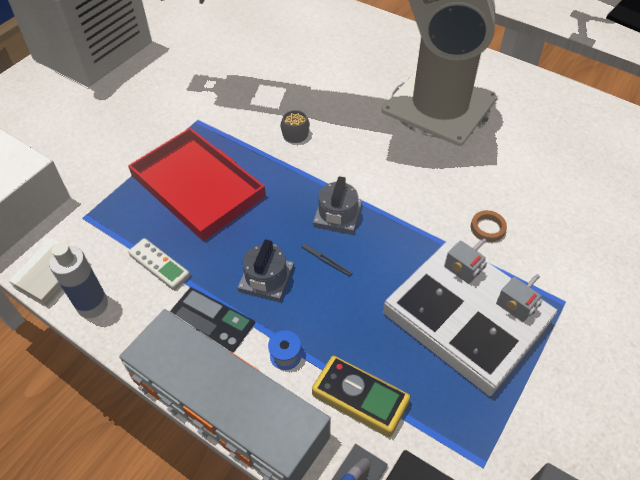

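The top view shows the feeder on the left (+y), its pads near (139,223) and (197,233). The tray is on the right at about (497,245), and the cassettes are at about (352,185) and (340,293). I'll enlarge those areas.

```bash
cat > h.py <<'E'
import numpy as np, cv2
from workcell import ctrl
def cam(n):
    c=ctrl.camera_params(n); f=240/np.tan(np.radians(c['vfov'])/2); return c,f
def ray(n,uv):
    c,f=cam(n); d=(np.array(uv,float)-[c['cx'],c['cy']])/f; s=d.copy()
    for _ in range(20): s=d/(1+c['k1']*(s@s))
    R=np.array(c['R']); return -R.T@c['t'], R.T@np.r_[s,1]
def at(n,uv,z):
    o,d=ray(n,uv); return o+d*(z-o[2])/d[2]
def proj(n,X):
    c,f=cam(n); p=np.array(c['R'])@np.array(X,float)+c['t']; s=p[:2]/p[2]; return f*s*(1+c['k1']*(s@s))+[c['cx'],c['cy']]
def crop(src,x,y,w,h,k,out=None):
    im=cv2.resize(src[y:y+h,x:x+w],None,fx=k,fy=k,interpolation=cv2.INTER_CUBIC)
    for i in range(-(-x//10)*10,x+w,10): cv2.putText(im,str(i),(int((i-x+.5)*k),8),0,.3,(0,255,0)); cv2.line(im,(int((i-x+.5)*k),10),(int((i-x+.5)*k),14),(0,255,0))
    for j in range(-(-y//10)*10,y+h,10): cv2.putText(im,str(j),(0,int((j-y+.5)*k)),0,.3,(0,255,0)); cv2.line(im,(20,int((j-y+.5)*k)),(25,int((j-y+.5)*k)),(0,255,0))
    if out: cv2.imwrite(out,im)
    return im
E
python3 - <<'E'
from h import *
t=cv2.imread('pics/top0.png');s=cv2.imread('pics/scene0.png')
crop(t,90,185,150,112,5,'pics/feed_t.png')
crop(s,380,230,190,150,4,'pics/feed_s.png')
a=crop(t,310,155,75,65,5);b=crop(t,305,262,75,65,5);c=crop(s,228,232,75,54,5);d=crop(s,300,170,75,54,5)
cv2.imwrite('pics/cass.png',np.vstack([np.hstack([a,b]),np.hstack([c,d])]))
E
```

```text
(no output)
```

View pics/feed_t.png

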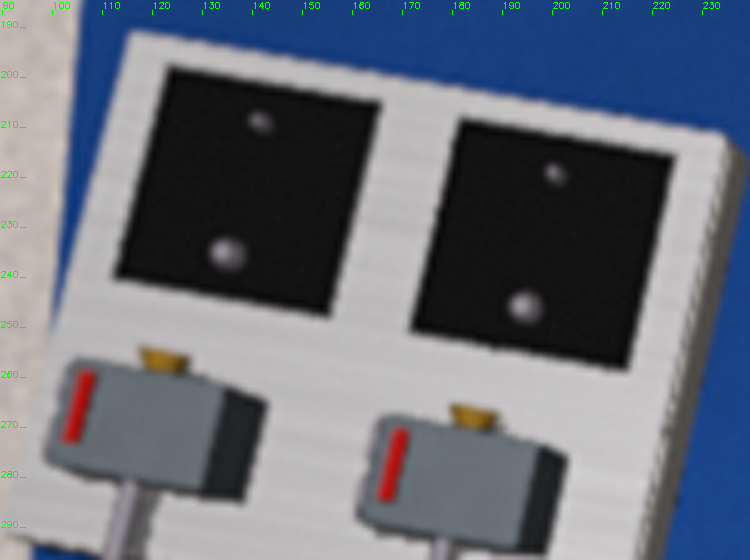

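View pics/feed_s.png

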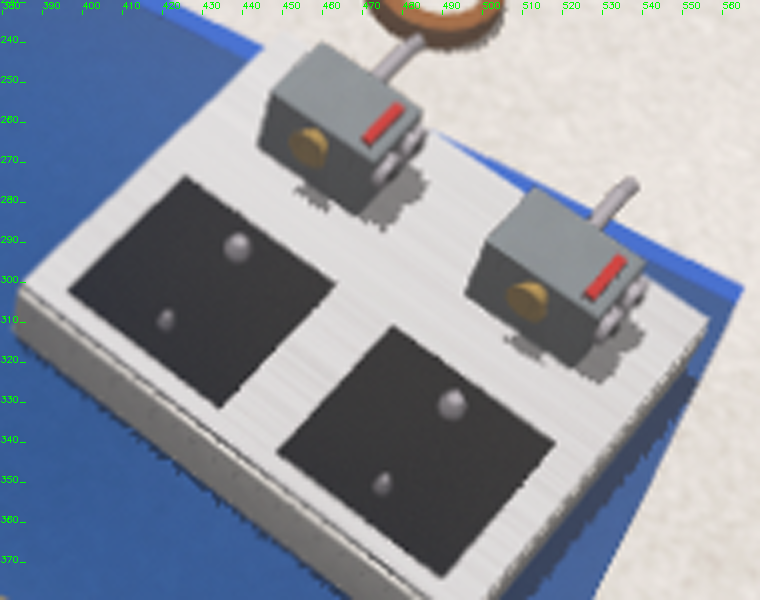

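View pics/cass.png

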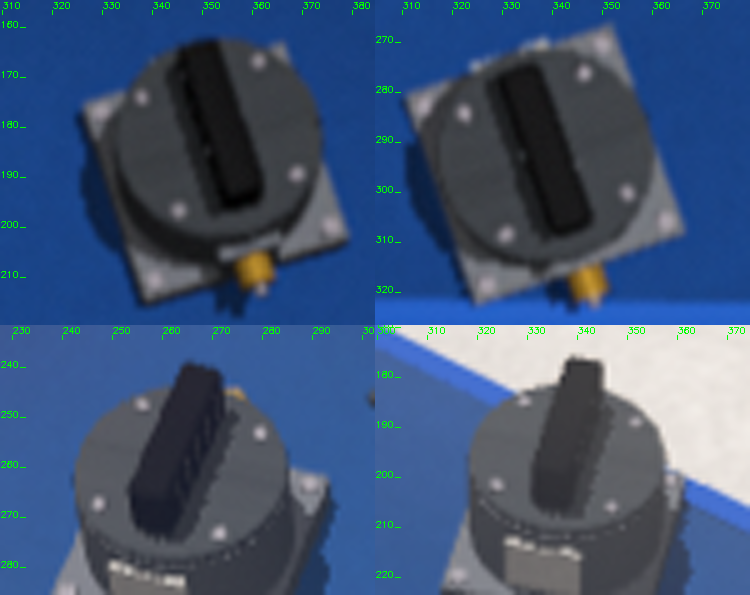

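Feeder crop: the pads are clear, with the left one centred near (139,223) and the right one near (198,234). The big pegs point towards the feed heads. Both cassettes' foot corners are visible, and both nozzles point down in the image (−x). Next I'll compute positions from both cameras.

```bash
cat > m.py <<'E'
from h import *
from scipy.optimize import least_squares
P=lambda pts,x,y,k:np.array(pts,float)/k+[x,y]-.5
def rot(a): return np.array([[np.cos(a),-np.sin(a)],[np.sin(a),np.cos(a)]])
def rect(name,n,pts,z,W=None):
    # corners order: rear-left, rear-right, front-right, front-left
    X=np.array([at(n,p,z)[:2] for p in pts])
    def mod(q): w,h=(W if W else q[3:5]); return q[:2]+np.array([[w/2,h/2],[w/2,-h/2],[-w/2,-h/2],[-w/2,h/2]])@rot(q[2]).T
    r=least_squares(lambda q:(mod(q)-X).ravel(),np.r_[X.mean(0),0,80,80])
    print(name,n,np.round(r.x,3),'res',np.round(r.fun,1)); return r.x
ft=lambda p:P(p,90,185,5); fs=lambda p:P(p,380,230,4)
if __name__=='__main__':
    rect('padL','top',ft([(168,65),(381,102),(330,317),(114,277)]),50)
    rect('padR','top',ft([(461,118),(676,155),(628,370),(411,331)]),50)
    # scene: rear = lower-left... order RL,RR,FR,FL
    rect('padR','scene',fs([(219,408),(68,290),(185,176),(336,285)]),50)
    rect('padL','scene',fs([(442,578),(277,452),(394,326),(556,442)]),50)
    for nm,n,f,p in [('pegLbig','top',ft,(227,253)),('pegLsm','top',ft,(260,121)),('pegRbig','top',ft,(525,307)),('pegRsm','top',ft,(555,174)),
      ('pegLbig','scene',fs,(452,404)),('pegLsm','scene',fs,(382,485)),('pegRbig','scene',fs,(237,247)),('pegRsm','scene',fs,(166,320))]:
        print(nm,n,np.round(at(n,f([p])[0],55)[:2],1))
    rect('A','top',P([(85,105),(278,43),(348,240),(145,304)],310,155,5),16,(84,84))
    rect('B','top',P([(30,95),(237,28),(310,233),(103,303)],305,262,5),16,(84,84))
    rect('tray','top',[(437,190),(571,212),(561,298),(421,273)],34)
    print('nozA',at('top',P([(258,275)],310,155,5)[0],35),'nozB',at('top',P([(216,290)],305,262,5)[0],35))
E
python3 m.py
```

```text
padL top [ 5.68990e+02  3.65958e+02 -1.68000e-01  8.47190e+01  8.48170e+01] res [-0.  -0.1 -0.  -0.2  0.3  0.1 -0.3  0.1]
padR top [ 5.49130e+02  2.51309e+02 -1.68000e-01  8.41860e+01  8.44540e+01] res [ 0.1 -0.1 -0.1  0.1  0.  -0.1 -0.   0.1]
padR scene [ 5.47457e+02  2.52113e+02 -1.75000e-01  8.47470e+01  8.51430e+01] res [-0.3  0.1  0.3 -0.1 -0.2  0.1  0.2 -0.1]
padL scene [ 5.67004e+02  3.66539e+02 -1.72000e-01  8.58020e+01  8.47960e+01] res [ 0.1  0.1 -0.   0.3 -0.4 -0.2  0.3 -0.1]
pegLbig top [543.2 370.2]
pegLsm top [594.7 361.5]
pegRbig top [523.4 255.8]
pegRsm top [574.8 247.2]
pegLbig scene [542.6 370.5]
pegLsm scene [594.3 361.8]
pegRbig scene [522.9 256.1]
pegRsm scene [573.9 247.5]
A top [ 6.47259e+02 -4.17480e+01  3.16000e-01  8.00000e+01  8.00000e+01] res [-0.7  1.5 -0.7 -1.4  0.5 -0.1  0.8 -0.1]
B top [438.461 -15.855 113.436  80.     80.   ] res [-0.2 -0.4  0.9 -0.1 -0.  -0.1 -0.7  0.7]
tray top [ 5.38202e+02 -3.15294e+02 -1.76000e-01  1.65994e+02  2.58114e+02] res [ 1.7  2.4 -1.1  0.7 -0.9 -0.3  0.3 -2.8]
nozA [600.79959718 -58.29315338  35.        ] nozB [390.33852031 -33.24454188  35.        ]
```

Both cameras agree to within 2 mm. Top-camera values for the seats are L (569.0, 366.0) and R (549.1, 251.4), yaw −0.17. The tray is at (538, −315), yaw −0.176. Cassette A is at (647, −42) and B at (438, −16), both with yaw about 0.34. I'll start with B.

```bash
cat > d.py <<'E'
import sys,numpy as np
from scipy.spatial.transform import Rotation as Ro
from workcell import ctrl
o=ctrl.get_obs(); R=Ro.from_rotvec(o['orientation']); 
x,y,z,h=map(float,sys.argv[1:5])
T=Ro.from_matrix(np.array([[np.cos(h),np.sin(h),0],[np.sin(h),-np.cos(h),0],[0,0,-1]]))
d=R.inv().apply(np.array([x,y,z])-o['ee_pos'])
print('t',round(o['t'],2),'pos',o['ee_pos'].round(1),'lin',d.round(1),'ang',(R.inv()*T).as_rotvec().round(3),'F',o['ft_force'].round(2),'w',o['width'].round(1),'q',o['qpos'].round(2))
E
python3 d.py 438.5 -15.9 150 0.34
```

```text
Traceback (most recent call last):
  File "d.py", line 8, in <module>
    print('t',round(o['t'],2),'pos',o['ee_pos'].round(1),'lin',d.round(1),'ang',(R.inv()*T).as_rotvec().round(3),'F',o['ft_force'].round(2),'w',o['width'].round(1),'q',o['qpos'].round(2))
                                                                                                                                                ^^^^^^^^^^^^^^^^
AttributeError: 'float' object has no attribute 'round'
```

```bash
sed -i "s/o\['width'\].round(1)/round(o['width'],1)/" d.py; python3 d.py 438.5 -15.9 150 0.34
```

```text
t 0.1 pos [ 247.7 -573.3  222. ] lin [ 396.2 -435.9   72.6] ang [-0.001  0.     0.068] F [ 0.17  0.38 -0.2 ] w 87.6 q [-1.18  0.42  1.63  0.    1.09 -0.02]
```

```bash
python3 -m pendant '{"grip":[1,1,1,1,1,1,1,1,1,1,1,1],"linear":[[13,-14.5,2],[25,-28,5],[26,-29,5],[26,-29,5],[26,-29,5],[26,-29,5],[26,-29,5],[26,-29,5],[26,-29,5],[26,-29,5],[26,-29,5],[26,-29,5]],"angular":[[0,0,0],[0,0,0],[0,0,0],[0,0,0],[0,0,0],[0,0,0],[0,0,0],[0,0,0],[0,0,0],[0,0,0],[0,0,0.03],[0,0,0.038]]}'; python3 d.py 438.5 -15.9 150 0.34
```

```text
t: 1.1
ee_pos: [390.6, -148.8, 165.4]
orientation: [-3.097, -0.529, 0.0]
ft_force: [1.1, -1.1, -0.2]
width: 88.0
grasp_force: 0.0
t 1.1 pos [ 390.6 -148.8  165.4] lin [  89.3 -109.5   15.4] ang [-0.     0.    -0.002] F [ 1.14 -1.06 -0.19] w 88.0 q [-0.39  0.21  2.11 -0.    0.82  0.84]
```

```bash
python3 -m pendant '{"grip":[1,1,1,1,1],"linear":[[26,-32,5],[26,-32,5],[24,-29,5],[10,-13,0],[0,0,0]],"angular":[[0,0,0],[0,0,0],[0,0,0],[0,0,0],[0,0,0]]}'; python3 d.py 438.5 -15.9 65 0.34
```

```text
t: 1.52
ee_pos: [437.1, -19.3, 150.4]
orientation: [-3.095, -0.538, 0.0]
ft_force: [-0.3, -0.5, 0.9]
width: 87.9
grasp_force: 0.0
t 1.52 pos [437.1 -19.3 150.4] lin [ 2.4 -2.7 85.4] ang [-0.     0.     0.004] F [-0.3  -0.47  0.92] w 87.9 q [-0.07  0.26  2.09  0.    0.79  1.15]
```

```bash
python3 -m pendant '{"grip":[1,1,1,1,1,1],"linear":[[2.4,-2.7,20],[0,0,25],[0,0,25],[0,0,10],[0,0,4],[0,0,0]],"angular":[[0,0,0.004],[0,0,0],[0,0,0],[0,0,0],[0,0,0],[0,0,0]]}'; python3 d.py 438.5 -15.9 65 0.34
```

```text
t: 2.02
ee_pos: [437.2, -19.3, 66.2]
orientation: [-3.097, -0.524, 0.003]
ft_force: [-0.6, -0.6, 0.1]
width: 88.0
grasp_force: 0.0
t 2.02 pos [437.2 -19.3  66.2] lin [ 2.4 -2.8  1.2] ang [-0.001  0.002 -0.005] F [-0.63 -0.63  0.08] w 88.0 q [-0.07  0.43  2.13 -0.    0.58  1.16]
```

```bash
python3 -m pendant '{"grip":[1,1,1],"linear":[[2.4,-2.8,1],[0,0,0],[0,0,0]],"angular":[[0,0,-0.003],[0,0,0],[0,0,0]]}'; python3 d.py 438.5 -15.9 65 0.34
```

```text
t: 2.27
ee_pos: [440.0, -15.3, 66.6]
orientation: [3.096, 0.53, 0.003]
ft_force: [-0.0, 0.7, -0.2]
width: 87.7
grasp_force: 0.0
t 2.27 pos [440.  -15.3  66.6] lin [-1.6  0.1  1.6] ang [ 0.001 -0.002 -0.001] F [-0.03  0.66 -0.19] w 87.7 q [-0.06  0.43  2.12  0.    0.58  1.17]
```

```bash
python3 -m pendant '{"grip":[1,-1,-1,-1,-1,-1,-1,-1],"linear":[[-0.8,0,0.5],[0,0,0],[0,0,0],[0,0,0],[0,0,0],[0,0,0],[0,0,0],[0,0,0]],"angular":[[0,0,0],[0,0,0],[0,0,0],[0,0,0],[0,0,0],[0,0,0],[0,0,0],[0,0,0]]}'; python3 d.py 438.5 -15.9 65 0.34
```

```text
t: 2.93
ee_pos: [438.4, -15.6, 65.2]
orientation: [-3.097, -0.53, 0.0]
ft_force: [0.5, 0.2, -0.4]
width: 44.1
grasp_force: 0.0
t 2.93 pos [438.4 -15.6  65.2] lin [-0.   0.3  0.2] ang [-0.     0.    -0.001] F [ 0.5   0.2  -0.43] w 44.1 q [-0.06  0.44  2.13  0.    0.58  1.17]
```

```bash
python3 -m pendant '{"grip":[-1,-1,-1,-1,-1,-1,-1,-1,-1,-1,-1,-1],"linear":[[0,0,0],[0,0,0],[0,0,0],[0,0,0],[0,0,0],[0,0,0],[0,0,0],[0,0,-4],[0,0,-12],[0,0,-20],[0,0,-20],[0,0,-10]],"angular":[[0,0,0],[0,0,0],[0,0,0],[0,0,0],[0,0,0],[0,0,0],[0,0,0],[0,0,0],[0,0,0],[0,0,0],[0,0,0],[0,0,0]]}'; python3 -m pendant '{"grip":[-1,-1],"linear":[[0,0,0],[0,0,0]],"angular":[[0,0,0],[0,0,0]]}'; python3 d.py 438.5 -15.9 190 0.34; python3 -c "
from workcell import ctrl
f=[]
for i in range(3): ctrl.get_image('top'); f.append(ctrl.get_obs()['ft_force'].round(2).tolist())
print(f)"
```

```text
t: 3.93
ee_pos: [438.6, -15.6, 132.8]
orientation: [3.096, 0.53, 0.001]
ft_force: [1.6, -0.3, -4.7]
width: 15.6
grasp_force: 30.0
t: 4.1
ee_pos: [438.3, -15.5, 131.3]
orientation: [3.096, 0.53, 0.001]
ft_force: [-0.0, 0.3, -5.2]
width: 16.1
grasp_force: 30.0
t 4.1 pos [438.3 -15.5 131.3] lin [  0.1   0.4 -58.7] ang [ 0.    -0.001 -0.001] F [-0.03  0.28 -5.22] w 16.1 q [-0.06  0.3   2.1   0.    0.74  1.17]
[[-0.76, 0.22, -4.44], [0.51, -1.09, -4.14], [-0.17, -0.56, -5.15]]
```

```bash
python3 -c "
from workcell import ctrl
import numpy as np
f=[];p=[]
for i in range(20): ctrl.get_image('top'); o=ctrl.get_obs();f.append(o['ft_force']);p.append(o['ee_pos'])
print(np.mean(f,0),np.std(f,0),np.mean(p,0),np.std(p,0))"; python3 d.py 538 -315 190 -.17;python3 d.py 549.1 251.4 190 -.17
```

```text
[ 0.01834051  0.09987988 -4.72098376] [0.41965231 0.58237188 0.41129108] [438.21723987 -15.566698   130.94624653] [0.27198517 0.02050219 0.32778098]
t 5.25 pos [438.4 -15.6 131.2] lin [ -5.6 315.5 -58.8] ang [-0.    -0.     0.509] F [ 0.34 -0.25 -4.41] w 16.1 q [-0.06  0.3   2.1   0.    0.74  1.17]
t 5.25 pos [438.4 -15.6 131.2] lin [ 193.2 -215.   -58.8] ang [-0.    -0.     0.509] F [ 0.34 -0.25 -4.41] w 16.1 q [-0.06  0.3   2.1   0.    0.74  1.17]
```

```bash
python3 -m pendant '{"grip":[-1,-1,-1,-1,-1,-1,-1,-1,-1,-1,-1,-1],"linear":[[0,0,-6],[0,0,-13],[0,0,-15],[0,0,-15],[0,0,-10],[1,-8,0],[3,-16,0],[4,-24,0],[5,-31,0],[5,-31,0],[5,-31,0],[5,-31,0]],"angular":[[0,0,0.06],[0,0,0.1],[0,0,0.1],[0,0,0.1],[0,0,0.1],[0,0,0.05],[0,0,0],[0,0,0],[0,0,0],[0,0,0],[0,0,0],[0,0,0]]}'; python3 d.py 569 366 190 -.17
```

```text
t: 6.25
ee_pos: [495.0, 150.7, 190.1]
orientation: [3.13, -0.269, -0.0]
ft_force: [-0.6, -0.3, -3.2]
width: 15.9
grasp_force: 30.0
t 6.25 pos [495.  150.7 190.1] lin [ 3.620e+01 -2.248e+02  1.000e-01] ang [ 0.     0.    -0.001] F [-0.57 -0.31 -3.19] w 15.9 q [ 0.27  0.31  1.89 -0.    0.94  2.01]
```

```bash
python3 -m pendant '{"grip":[-1,-1,-1,-1,-1,-1,-1,-1,-1,-1,-1,-1],"linear":[[5,-31,0],[5,-31,0],[5,-31,0],[5,-31,0],[5,-31,0],[5,-31,0],[3,-22,0],[1,-10,0],[0,0,0],[0,0,0],[0,0,0],[0,0,0]],"angular":[[0,0,0],[0,0,0],[0,0,0],[0,0,0],[0,0,0],[0,0,0],[0,0,0],[0,0,0],[0,0,0],[0,0,0],[0,0,0],[0,0,0]]}'; python3 d.py 569 366 140 -.17
```

```text
t: 7.25
ee_pos: [565.1, 356.7, 190.1]
orientation: [3.129, -0.27, -0.001]
ft_force: [-0.2, -0.4, -5.6]
width: 15.4
grasp_force: 30.0
t 7.25 pos [565.1 356.7 190.1] lin [ 2.3 -9.8 50. ] ang [ 0.001  0.001 -0.002] F [-0.16 -0.43 -5.56] w 15.4 q [ 0.55  0.52  1.55 -0.    1.07  2.29]
```

```bash
python3 -m pendant '{"grip":[-1,-1,-1,-1,-1,-1,-1],"linear":[[2.3,-9.8,10],[0,0,15],[0,0,15],[0,0,10],[0,0,5],[0,0,0],[0,0,0]],"angular":[[0,0,0],[0,0,0],[0,0,0],[0,0,0],[0,0,0],[0,0,0],[0,0,0]]}'; python3 d.py 569 366 115 -.17
cat > ov.py <<'E'
import sys
from m import *
from scipy.spatial.transform import Rotation as Ro
def overlay(out,x,y,zb,h):
    ims=[]
    for n in('top','scene'):
        im=ctrl.get_image(n)[:,:,::-1].copy(); c=proj(n,[x,y,zb+40]).astype(int)-[46,42]
        c=np.clip(c,0,[548,396]); k=4; g=crop(im,*c,92,84,k)
        Q=[(a,b,z) for z in(16,) for a,b in((42,42),(42,-42),(-42,-42),(-42,42))]+[(a,b,88) for a,b in((31,8),(31,-8),(-31,-8),(-31,8))]
        for a,b,z in Q:
            w=np.array([x,y])+rot(h)@[a,b]; p=(proj(n,[*w,zb+z])-c+.5)*k
            cv2.drawMarker(g,tuple(int(v) for v in p),(0,255,255) if z==16 else (0,0,255),cv2.MARKER_CROSS,9,1)
        ims.append(g)
    cv2.imwrite(out,np.hstack(ims))
o=ctrl.get_obs(); p=o['ee_pos']; Rm=Ro.from_rotvec(o['orientation']).as_matrix()
overlay(sys.argv[1],p[0],p[1],p[2]-65,np.arctan2(Rm[1,0],Rm[0,0]))
E
python3 ov.py pics/hov1.png
```

```text
t: 7.83
ee_pos: [569.6, 367.5, 135.2]
orientation: [3.13, -0.269, -0.0]
ft_force: [0.2, 0.5, -5.1]
width: 15.7
grasp_force: 30.0
t 7.83 pos [569.6 367.5 135.2] lin [-0.4  1.6 20.2] ang [ 0.     0.    -0.001] F [ 0.22  0.48 -5.07] w 15.7 q [0.56 0.6  1.56 0.   0.98 2.3 ]
```

View pics/hov1.png

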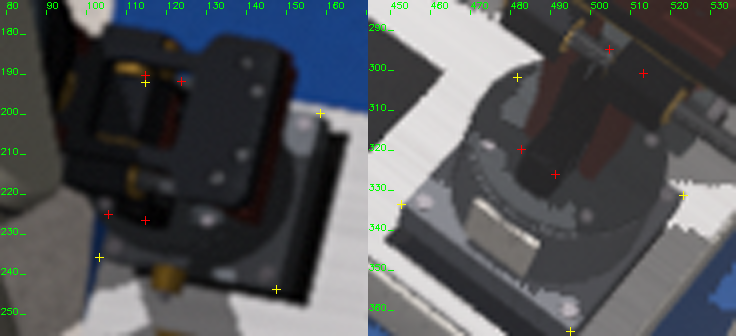

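Overlay on the held cassette: predicted foot corners match the visible ones, to about 1–2 mm, in both views (scene left corner (450,333), bottom (492,366)). I'll lower it carefully onto the pegs.

```bash
python3 -m pendant '{"grip":[-1,-1,-1,-1,-1,-1,-1],"linear":[[-0.4,1.6,3],[0,0,4],[0,0,3],[0,0,2],[0,0,2],[0,0,0],[0,0,0]],"angular":[[0,0,0],[0,0,0],[0,0,0],[0,0,0],[0,0,0],[0,0,0],[0,0,0]]}'; python3 d.py 569 366 115 -.17
```

```text
t: 8.52
ee_pos: [568.7, 366.0, 121.0]
orientation: [3.13, -0.269, -0.0]
ft_force: [0.3, 0.3, -4.3]
width: 15.9
grasp_force: 30.0
t 8.52 pos [568.7 366.  121. ] lin [ 0.2 -0.   6. ] ang [ 0.     0.    -0.001] F [ 0.33  0.33 -4.32] w 15.9 q [0.55 0.61 1.57 0.   0.96 2.3 ]
```

```bash
python3 -m pendant '{"grip":[-1,-1,-1,-1,-1],"linear":[[0,0,2],[0,0,2],[0,0,1],[0,0,0.8],[0,0,0]],"angular":[[0,0,0],[0,0,0],[0,0,0],[0,0,0],[0,0,0]]}'; python3 d.py 569 366 115 -.17
```

```text
t: 8.93
ee_pos: [568.8, 366.0, 115.3]
orientation: [3.13, -0.269, -0.0]
ft_force: [-0.6, -0.4, -3.8]
width: 15.9
grasp_force: 30.0
t 8.93 pos [568.8 366.  115.3] lin [ 0.2 -0.   0.3] ang [ 0.     0.    -0.001] F [-0.56 -0.35 -3.77] w 15.9 q [0.55 0.62 1.57 0.   0.95 2.3 ]
```

```bash
python3 -m pendant '{"grip":[-1,-1,-1],"linear":[[0,0,0.7],[0,0,0.6],[0,0,0]],"angular":[[0,0,0],[0,0,0],[0,0,0]]}'; python3 d.py 569 366 115 -.17
```

```text
t: 9.18
ee_pos: [568.9, 366.1, 115.2]
orientation: [-3.13, 0.268, -0.0]
ft_force: [-3.0, -2.7, 4.7]
width: 15.7
grasp_force: 30.0
t 9.18 pos [568.9 366.1 115.2] lin [0.1 0.  0.2] ang [-0.    -0.    -0.001] F [-2.98 -2.71  4.68] w 15.7 q [ 0.55  0.62  1.57 -0.    0.95  2.3 ]
```

```bash
python3 -m pendant '{"grip":[0.3,0.3,0.3,0.3,0.3,0.3,0.3,0.3,0.3,0.3,0.3,0.3],"linear":[[0,0,0],[0,0,0],[0,0,0],[0,0,0],[0,0,0],[0,0,-5],[0,0,-15],[0,0,-25],[0,0,-25],[6,16,-10],[12,32,0],[13,34,0]],"angular":[[0,0,0],[0,0,0],[0,0,0],[0,0,0],[0,0,0],[0,0,0],[0,0,0],[0,0,0],[0,0,0],[0,0,0],[0,0,0],[0,0,0]]}'; python3 d.py 647.3 -41.7 130 .335
```

```text
t: 10.18
ee_pos: [585.7, 279.5, 195.2]
orientation: [-3.129, 0.264, -0.003]
ft_force: [0.3, -0.5, -0.4]
width: 57.2
grasp_force: 0.0
t 10.18 pos [585.7 279.5 195.2] lin [114.5 306.4  65. ] ang [-0.001 -0.002 -0.504] F [ 0.28 -0.46 -0.42] w 57.2 q [ 0.43  0.49  1.6  -0.    1.06  2.17]
```

```bash
python3 -m pendant '{"grip":[0.3,0.3,0.3,0.3,0.3,0.3,0.3,0.3,0.3,0.3,0.3,0.3],"linear":[[13,34,0],[13,34,0],[13,34,0],[13,34,5],[13,34,5],[13,34,5],[13,34,5],[13,34,5],[13,34,5],[9,20,5],[3,10,0],[0,0,0]],"angular":[[0,0,0],[0,0,0],[0,0,0],[0,0,0],[0,0,0],[0,0,0],[0,0,0],[0,0,0],[0,0,0],[0,0,0],[0,0,-0.1],[0,0,-0.1]]}'; python3 d.py 647.3 -41.7 110 .335
```

```text
t: 11.18
ee_pos: [654.7, -77.1, 158.3]
orientation: [3.141, 0.047, -0.001]
ft_force: [0.7, 0.5, -0.0]
width: 57.3
grasp_force: 0.0
t 11.18 pos [654.7 -77.1 158.3] lin [ -6.3 -35.7  48.3] ang [ 0.     0.001 -0.305] F [ 0.72  0.49 -0.01] w 57.3 q [-0.13  0.55  1.59 -0.    1.    1.41]
```

```bash
python3 -m pendant '{"grip":[0.3,0.3,0.3,0.3,0.3,0.3],"linear":[[-3,-18,0],[-3.3,-17.7,10],[0,0,20],[0,0,18],[0,0,0],[0,0,0]],"angular":[[0,0,0],[0,0,-0.1],[0,0,-0.1],[0,0,-0.1],[0,0,0],[0,0,0]]}'; python3 d.py 647.3 -41.7 65 .335
```

```text
t: 11.68
ee_pos: [646.8, -38.3, 110.2]
orientation: [-3.1, -0.509, 0.004]
ft_force: [0.6, -0.0, 1.1]
width: 57.2
grasp_force: 0.0
t 11.68 pos [646.8 -38.3 110.2] lin [-0.5  3.5 45.2] ang [-0.001  0.002 -0.009] F [ 0.6  -0.    1.06] w 57.2 q [-0.08  0.59  1.64 -0.    0.91  1.17]
```

```bash
python3 -m pendant '{"grip":[0.3,0.3,0.3,0.3,0.3,0.3,0.3],"linear":[[-0.4,3.3,0],[0,0,12],[0,0,18],[0,0,10],[0,0,5],[0,0,0],[0,0,0]],"angular":[[0,0,-0.006],[0,0,0],[0,0,0],[0,0,0],[0,0,0],[0,0,0],[0,0,0]]}'; python3 d.py 647.3 -41.7 65 .335
```

```text
t: 12.27
ee_pos: [648.7, -40.9, 66.1]
orientation: [-3.098, -0.523, 0.0]
ft_force: [0.1, 0.7, 0.3]
width: 56.9
grasp_force: 0.0
t 12.27 pos [648.7 -40.9  66.1] lin [-1.6  0.3  1.1] ang [-0.     0.    -0.001] F [0.1  0.7  0.26] w 56.9 q [-0.08  0.65  1.65 -0.    0.83  1.16]
```

```bash
python3 -m pendant '{"grip":[0.3,-1,-1,-1,-1,-1,-1,-1,-1,-1,-1,-1],"linear":[[-1.2,0.3,1],[0,0,0],[0,0,0],[0,0,0],[0,0,0],[0,0,0],[0,0,0],[0,0,0],[0,0,0],[0,0,0],[0,0,0],[0,0,0]],"angular":[[0,0,0],[0,0,0],[0,0,0],[0,0,0],[0,0,0],[0,0,0],[0,0,0],[0,0,0],[0,0,0],[0,0,0],[0,0,0],[0,0,0]]}'; python3 d.py 647.3 -41.7 65 .335
```

```text
t: 13.27
ee_pos: [647.5, -41.6, 64.9]
orientation: [-3.098, -0.523, 0.0]
ft_force: [0.9, -0.3, -0.6]
width: 16.0
grasp_force: 30.0
t 13.27 pos [647.5 -41.6  64.9] lin [-0.2  0.1 -0.1] ang [-0.  0. -0.] F [ 0.95 -0.26 -0.59] w 16.0 q [-0.08  0.66  1.66  0.    0.83  1.15]
```

```bash
python3 -m pendant '{"grip":[-1,-1,-1,-1,-1,-1,-1,-1],"linear":[[0,0,-5],[0,0,-15],[0,0,-25],[0,0,-25],[0,0,-25],[0,0,-15],[0,0,0],[0,0,0]],"angular":[[0,0,0],[0,0,0],[0,0,0],[0,0,0],[0,0,0],[0,0,0],[0,0,0],[0,0,0]]}'; python3 -c "
from workcell import ctrl
import numpy as np
f=[];p=[]
for i in range(20): ctrl.get_image('top'); o=ctrl.get_obs();f.append(o['ft_force']);p.append(o['ee_pos'])
print(np.mean(f,0),np.mean(p,0))";  python3 d.py 549.1 251.4 175 -.17;python3 d.py 549 -254 175 -.176
```

```text
t: 13.93
ee_pos: [647.9, -41.5, 175.8]
orientation: [3.097, 0.523, 0.003]
ft_force: [-0.1, 0.2, -2.5]
width: 15.8
grasp_force: 30.0
[-0.2066862   0.26358214 -1.69045334] [647.24332434 -41.51772421 174.47240616]
t 14.93 pos [647.6 -41.5 175.1] lin [ 3.30e+00 -3.09e+02  1.00e-01] ang [-0.    -0.     0.505] F [-0.5   0.41 -1.84] w 16.0 q [-0.08  0.51  1.61  0.    1.02  1.15]
t 14.93 pos [647.6 -41.5 175.1] lin [-1.629e+02  1.683e+02  1.000e-01] ang [-0.    -0.     0.511] F [-0.5   0.41 -1.84] w 16.0 q [-0.08  0.51  1.61  0.    1.02  1.15]
```

Cassette B weighed about 480 g, so it is seated on the feeder. Cassette A weighs about 172 g, so it is spent and goes to the tray centre.

```bash
python3 -m pendant '{"grip":[-1,-1,-1,-1,-1,-1,-1,-1,-1,-1,-1,-1],"linear":[[-6,7,0],[-13,15,0],[-19,22,0],[-21,24,0],[-21,24,0],[-21,24,5],[-21,24,5],[-21,24,5],[-21,24,5],[-17,19,5],[-9,11,5],[-3,4,0]],"angular":[[0,0,0],[0,0,0],[0,0,0],[0,0,0],[0,0,0],[0,0,0],[0,0,0],[0,0,0],[0,0,0],[0,0,0],[0,0,0.05],[0,0,0.1]]}'; python3 d.py 538.2 -315.3 85 -.176
```

```text
t: 15.93
ee_pos: [535.9, -317.2, 144.2]
orientation: [-3.129, -0.282, 0.002]
ft_force: [1.0, 0.6, -2.0]
width: 16.0
grasp_force: 30.0
t 15.93 pos [ 535.9 -317.2  144.2] lin [ 2.7 -1.4 59.2] ang [-0.     0.001  0.356] F [ 0.95  0.63 -2.  ] w 16.0 q [-0.55  0.51  1.69 -0.    0.94  0.84]
```

```bash
python3 -m pendant '{"grip":[-1,-1,-1,-1,-1,-1,-1,-1],"linear":[[0,0,5],[0,0,10],[0,0,15],[0,0,12],[0,0,8],[0,0,0],[0,0,0],[0,0,0]],"angular":[[0,0,0.1],[0,0,0.1],[0,0,0.1],[0,0,0.06],[0,0,0],[0,0,0],[0,0,0],[0,0,0]]}'; python3 d.py 538.2 -315.3 70 -.176
```

```text
t: 16.6
ee_pos: [538.4, -314.9, 95.7]
orientation: [3.129, -0.273, 0.001]
ft_force: [0.8, -0.6, -1.1]
width: 16.1
grasp_force: 30.0
t 16.6 pos [ 538.4 -314.9   95.7] lin [-0.1  0.4 25.7] ang [ 0.    -0.001  0.002] F [ 0.83 -0.6  -1.1 ] w 16.1 q [-0.55  0.58  1.71 -0.    0.85  1.2 ]
```

```bash
python3 -m pendant '{"grip":[-1,-1,-1,-1,-1,-1,-1,-1],"linear":[[0,0,8],[0,0,8],[0,0,4],[0,0,2],[0,0,1.5],[0,0,1],[0,0,0.8],[0,0,0]],"angular":[[0,0,0],[0,0,0],[0,0,0],[0,0,0],[0,0,0],[0,0,0],[0,0,0],[0,0,0]]}'; python3 d.py 538.2 -315.3 70 -.176
```

```text
t: 17.27
ee_pos: [538.1, -314.6, 70.0]
orientation: [3.129, -0.275, 0.0]
ft_force: [0.7, -0.1, -1.6]
width: 15.9
grasp_force: 30.0
t 17.27 pos [ 538.1 -314.6   70. ] lin [ 0.2  0.6 -0. ] ang [ 0.    -0.     0.001] F [ 0.65 -0.11 -1.61] w 15.9 q [-0.55  0.62  1.72  0.    0.81  1.2 ]
```

```bash
python3 -m pendant '{"grip":[-1,-1,-1],"linear":[[0,0,0.6],[0,0,0.5],[0,0,0]],"angular":[[0,0,0],[0,0,0],[0,0,0]]}'; python3 d.py 538.2 -315.3 70 -.176
```

```text
t: 17.52
ee_pos: [538.1, -314.8, 69.9]
orientation: [3.129, -0.275, 0.001]
ft_force: [-3.5, 0.9, 7.8]
width: 15.8
grasp_force: 30.0
t 17.52 pos [ 538.1 -314.8   69.9] lin [ 0.1  0.5 -0.1] ang [ 0.    -0.001  0.001] F [-3.53  0.9   7.8 ] w 15.8 q [-0.55  0.62  1.72 -0.    0.81  1.2 ]
```

Contact with the tray floor. Release and retreat.

```bash
python3 -m pendant '{"grip":[0.3,0.3,0.3,0.3,0.3,0.3,0.3,0.3,0.3,0.3,0.3,0.3],"linear":[[0,0,0],[0,0,0],[0,0,0],[0,0,0],[0,0,0],[0,0,0],[0,0,-5],[0,0,-15],[0,0,-25],[0,0,-35],[0,0,-35],[0,0,-20]],"angular":[[0,0,0],[0,0,0],[0,0,0],[0,0,0],[0,0,0],[0,0,0],[0,0,0],[0,0,0],[0,0,0],[0,0,0],[0,0,0],[0,0,0]]}'; python3 -m pendant '{"grip":[0.3,0.3,0.3],"linear":[[0,0,-20],[0,0,0],[0,0,0]],"angular":[[0,0,0],[0,0,0],[0,0,0]]}'
python3 - <<'E'
from h import *
cv2.imwrite('pics/end_s.png',ctrl.get_image('scene')[:,:,::-1])
t=ctrl.get_image('top')[:,:,::-1].copy()
crop(t,85,180,150,112,5,'pics/end_t.png')
E
```

```text
t: 18.52
ee_pos: [539.2, -315.3, 207.9]
orientation: [3.128, -0.275, 0.006]
ft_force: [0.9, -0.8, -0.2]
width: 57.0
grasp_force: 0.0
t: 18.77
ee_pos: [538.5, -314.8, 224.9]
orientation: [3.128, -0.275, 0.004]
ft_force: [-0.2, 0.9, -1.0]
width: 56.8
grasp_force: 0.0
```

View pics/end_s.png

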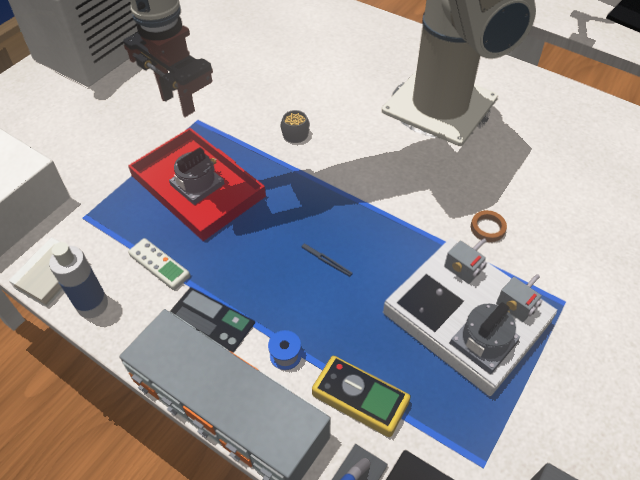

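View pics/end_t.png

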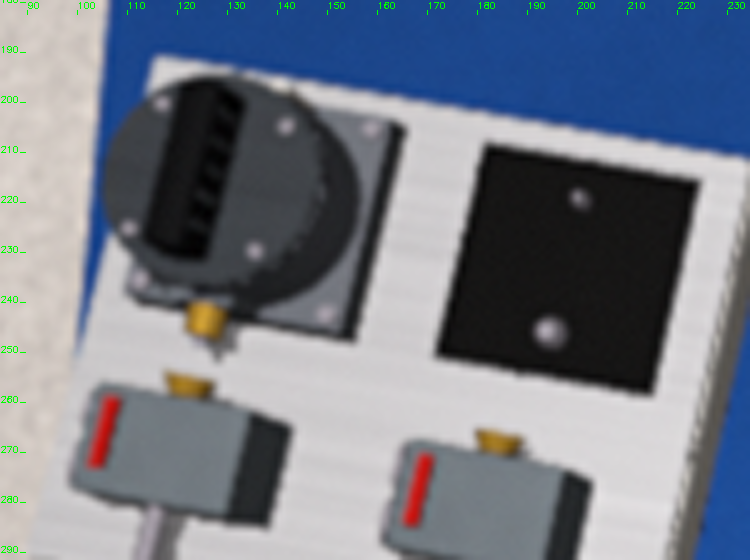

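The left seat holds the cassette square on its pad, with the nozzle at (125,244) facing the feed head. The other stands flat in the tray at about (197,180) in the scene view, and nothing else has moved.

```bash
python3 -c "
from workcell import ctrl
print(ctrl.close_job())"
```

```text
the job is handed in; nothing more can be done
None
```

The job is handed in: the cassette of about 480 g is fully home on the left feeder seat, the spent one of about 172 g stands flat in the red tray, and nothing else appears to have moved (no verdict was returned).

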